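# Cull the bad angle brackets into the reject pen

### The arm

A 7-joint arm with a two-finger parallel gripper is mounted at the origin on the work surface. World frame = base frame: x ahead of the robot, y to its left, z up, the work surface at z = 0. Lengths are in m, angles in degrees, forces in N, time in s.
With the tool pointing down it reaches from about 0.425 to 0.875 m from the base axis. Payload 4.7 kg.
Tool frame: the origin (TCP) lies on the centre line of the jaws, within the pads' length; the fingertips stand 17 mm ahead of it and the grasp point (between the pads) lies 2 mm behind it; z points along the fingers, y is the line along which they close (so a half turn about z gives the same grasp; the last joint's range is limited). The gripper opens to 87 mm and grips with 3 to 60 N. Pads are 19 mm wide; open, the fingers measure 117 mm over their backs; the gripper's body (75 mm by 190 mm) begins 51 mm behind the grasp point.
Start: joints at [67.5, 18.392, -4.016, 83.108, 1.295, 78.541, -3.26], TCP at [0.257, -0.597, 0.24] pointing down, gripper open.
Joint ranges: [-163.93, 163.93], [-17.29, 119.83], [-79.2, 71.16], [3.27, 140.29], [-89.18, 269.18], [5.43, 117.66], [-154.24, 154.24]. Speed limits (degrees/s): [147.25, 147.25, 180, 180, 180, 180, 180].

### API

Orientations are given as [roll, pitch, yaw] about the fixed x, y, z axes, in that order (R = Rz(yaw) Ry(pitch) Rx(roll)).
In Python, from cell import env, read_camera gives the robot as it stands.
- The arm moves only by the shell command python3 -m jog 'ROWS' [FORCE]. ROWS is JSON, a list of rows, each a list of 5 numbers: the opening, from 0 (shut) to 1 (fully open), then the shift along the tool's x, y, z each as a share of 0.02 m, from -1 to 1, then the turn about the tool's z as a share of 45 degrees, from -1 to 1. In form: [[gripper, x, y, z, yaw], ...]. A call has 1 to 12 rows; each row shifts and turns the commanded pose from where the row before left it, along the tool's axes as they then stand; what a row does not reach is not made up. A row lasts 1/12 s, in which the tool goes at most 41.7 mm and 7.16 degrees, less where a joint would pass 70% of its speed; a pose out of reach is approached as far as the arm can. A call with a number of a shift or a turn outside -1 to 1 is refused whole. A call with a gripper value outside its range is refused whole. The fingers move at their own pace and stop on an object; FORCE is the grip in N (left out, the last holds). Time passes only in rows, so rows that do not move let the fingers close. It gives the time, the measured TCP pose, the force, the opening and the grip force at its end, in the units of the state.
- env.get_obs(): the state, without advancing time (a new reading comes with each control period).
- read_camera(name): name is "side" or "top"; returns a dict with "color" (384x512x3 uint8, red, green, blue), "range_z" (384x512 float32, m along the optical axis (not along the pixel's ray), 0 where there is no reading), "mtx" (3x3 intrinsics, pixels), "world_from_camera" (4x4, takes a point from camera to world coordinates). Camera axes: x right, y down, z forward; pixel columns grow to the right and rows downward; lengths in m; the calibration is good to about 2 mm. A picture is of the moment at which its call begins.
- env.sign_off(): hands the job in; it is judged then, once.
The state is a dict: "time_s": time; "qpos": joint angles; "joint_velocities": joint speeds; "effort": joint torques, N m; "tool_pos": TCP position; "tool_rot": TCP orientation; "force": force on the tool from outside, world axes, zero at the start; "wrist_torque": the same for the moment, N m; "grip_width": finger opening in m; "grasp_force": force on a finger pad.
Only numpy, scipy, OpenCV 4.12 (cv2) and the standard library are available. Lean on these libraries where they do the work, as an engineer would, in place of code of your own. Each camera call takes 0.05 s, during which the arm holds its last target. There are 200 camera calls.

### The job

Two of the five steel angle brackets on the inspection table are out of shape: one has its legs bent closer together than square, the other has one leg too short. Slide these two along the table, without lifting them, through the mouth of the reject pen until they lie flat and wholly inside, then swing the pen's hinged bar down until it rests in its catch across the mouth. Leave the three good brackets and the other things on the table where they are.

Things in the scene. Friction and masses are not known exactly. Their poses are not given: they have to be found in the camera images.
- good_1: Good steel angle bracket on its edge, an L seen from above: two legs at 90 degrees, each 70 mm long, 10 mm thick and 30 mm tall, leg B along its +y. Its origin is the outer corner (heel) of the L on the underside; leg A runs along its +x; the inside of the L lies towards +y; z is up. It must stay where it is.
- good_2: Good steel angle bracket on its edge, an L seen from above: two legs at 90 degrees, each 70 mm long, 10 mm thick and 30 mm tall, leg B along its +y. Its origin is the outer corner (heel) of the L on the underside; leg A runs along its +x; the inside of the L lies towards +y; z is up. It must stay where it is.
- good_3: Good steel angle bracket on its edge, an L seen from above: two legs at 90 degrees, each 70 mm long, 10 mm thick and 30 mm tall, leg B along its +y. Its origin is the outer corner (heel) of the L on the underside; leg A runs along its +x; the inside of the L lies towards +y; z is up. It must stay where it is.
- bent: Bad steel angle bracket, about 0.3 kg, lying on its edge: both legs 70 mm long, 10 mm thick, 30 mm tall, but only 65 degrees between them: leg B runs from the heel at 65 degrees from its +x towards +y. Its origin is the outer corner (heel) of the L on the underside; leg A runs along its +x; the inside of the L lies towards +y; z is up.
- bent_end_a (a point): Free end of leg A of the bent bracket, mid-thickness, mid-height.
- bent_end_b (a point): Free end of leg B of the bent bracket, mid-thickness, mid-height.
- short: Bad steel angle bracket, about 0.23 kg, lying on its edge: legs square, 10 mm thick, 30 mm tall, but leg A is only 38 mm long; leg B, along its +y, is 70 mm long. Its origin is the outer corner (heel) of the L on the underside; leg A runs along its +x; the inside of the L lies towards +y; z is up.
- short_end_a (a point): Free end of the short leg A (38 mm) of the short bracket, mid-thickness, mid-height.
- short_end_b (a point): Free end of leg B (70 mm) of the short bracket, mid-thickness, mid-height.
- pen: Reject pen fixed to the table: no floor or sill, three aluminium walls 6 mm thick and 40 mm tall around a space 150 mm (its x = -75 to +75) by 180 mm (its y = -90 to +90). Origin at the centre of that space, on the table. The whole side at its -y is the open mouth, facing the brackets.
- bar_hinge (a point): Axis of the bar's hinge, 27 mm above the table, at x = +90, y = -98 mm of the pen, parallel to the pen's y, in a post 44 mm tall, 22 mm long in x, 36 mm wide in y.
- catch (a point): Seat of the forked catch at the other end of the mouth, x = -90, y = -98 mm of the pen, 20 mm above the table: two prongs 50 mm tall, 18 mm long in x, one on each side of the bar's place, 36 mm wide overall in y.
- bar (a joint): Angle of the steel bar (12 mm wide, 14 mm thick, reaching 185 mm from the hinge axis). 0 = level, lying in the catch along the pen's -x, its top 34 mm and its underside 20 mm above the table; pi/2 = straight up. A stiff hinge: it stays where it is left, so push it all the way down.
- bar_end (a point): Free end of the bar, mid-thickness.
- housing: Bystander: round dark steel housing, 86 mm diameter, 80 mm tall, standing beyond the brackets; origin at the centre of its underside.
- gauge_case: Bystander: closed wooden gauge case, 90 x 150 x 32 mm; origin at the centre of its underside.
- screwdriver: Bystander: screwdriver lying on the table, handle towards its -x.
There are look-alikes about, which are no part of the job. Leave any red or yellow look-alike of the short alone.

How it is judged (in metres and radians):
On the way:
1. both bad brackets lie flat inside the pen, with the bar still open (x of bent in the frame of pen between -0.08 and 0.08 m and y of bent in the frame of pen between -0.092 and 0.095 m and x of bent_end_a in the frame of pen between -0.08 and 0.08 m and y of bent_end_a in the frame of pen between -0.092 and 0.095 m and x of bent_end_b in the frame of pen between -0.08 and 0.08 m and y of bent_end_b in the frame of pen between -0.092 and 0.095 m and height (world z) of each of bent, short below 0.012 m and angle between each of bent, short's own z axis and vertical below 0.15 rad and x of short in the frame of pen between -0.08 and 0.08 m and y of short in the frame of pen between -0.092 and 0.095 m and x of short_end_a in the frame of pen between -0.08 and 0.08 m and y of short_end_a in the frame of pen between -0.092 and 0.095 m and x of short_end_b in the frame of pen between -0.08 and 0.08 m and y of short_end_b in the frame of pen between -0.092 and 0.095 m and value of joint bar above 0.3 rad), for 0.2 s.
At the end, for the whole second after the job is handed in: Both bad brackets lie flat on the table, wholly inside the pen (heel and both leg ends within its walls and behind the bar) and at rest; the bar is down in its catch (within 0.06 rad of level); the good brackets and the bystanders are within 20 mm of where they started (x of bent in the frame of pen between -0.08 and 0.08 m and y of bent in the frame of pen between -0.092 and 0.095 m and x of bent_end_a in the frame of pen between -0.08 and 0.08 m and y of bent_end_a in the frame of pen between -0.092 and 0.095 m and x of bent_end_b in the frame of pen between -0.08 and 0.08 m and y of bent_end_b in the frame of pen between -0.092 and 0.095 m and height (world z) of each of bent, short below 0.012 m and angle between each of bent, short's own z axis and vertical below 0.15 rad and x of short in the frame of pen between -0.08 and 0.08 m and y of short in the frame of pen between -0.092 and 0.095 m and x of short_end_a in the frame of pen between -0.08 and 0.08 m and y of short_end_a in the frame of pen between -0.092 and 0.095 m and x of short_end_b in the frame of pen between -0.08 and 0.08 m and y of short_end_b in the frame of pen between -0.092 and 0.095 m and value of joint bar below 0.06 rad and linear speed of each of bent, short below 0.01 m/s and distance of each of good_1, good_2, good_3, housing, gauge_case, screwdriver from where it was at the start of the episode below 0.02 m); the robot touches nothing.
It fails at once if a good bracket or a bystander is moved by more than 20 mm (distance of any of good_1, good_2, good_3, housing, gauge_case, screwdriver from where it was at the start of the episode above 0.02 m).
It fails at once if a bad bracket is lifted off the table (more than 20 mm) (height (world z) of any of bent, short above 0.02 m).
It also fails if it takes over 72 s, if anything falls off the work surface, if the arm or the gripper's body presses on something with over 40 N, if the wrist force passes 120 N, or if a joint passes its speed limit or range.

## Working session

There is one attempt and no reset: what is moved stays moved. The work goes in short steps, Python scripts to look and compute and a shell command to move; the robot and the scene stay as the last step left them, time stands still between calls to the robot, and variables do not carry over. Pictures are saved under pics/ and viewed, at most 10 in all, crops included, and the job is handed in when it is done.

```bash
ls; mkdir -p pics; python3 - <<'E'
from cell import env, read_camera
import cv2,numpy as np
for n in("top","side"):
    c=read_camera(n); np.savez(f"pics/{n}0.npz",**c)
    cv2.imwrite(f"pics/{n}0.png",cv2.resize(c["color"][:,:,::-1],(800,600)))
    print(n,c["mtx"].round(1).tolist(),c["world_from_camera"].round(3).tolist())
o=env.get_obs();print(o["tool_pos"],o["tool_rot"],o["time_s"])
E
```

```text
pics
top [[370.7, 0.0, 253.8], [0.0, 370.7, 190.2], [0.0, 0.0, 1.0]] [[0.006, -0.985, 0.172, 0.408], [-1.0, -0.005, 0.008, -0.043], [-0.007, -0.172, -0.985, 0.971], [0.0, 0.0, 0.0, 1.0]]
side [[350.8, 0.0, 257.7], [0.0, 350.8, 194.9], [0.0, 0.0, 1.0]] [[-0.742, -0.351, 0.572, 0.031], [-0.67, 0.361, -0.649, 0.558], [0.021, -0.864, -0.503, 0.518], [0.0, 0.0, 0.0, 1.0]]
[ 0.2569734  -0.5965404   0.23857212] [-1.79901310e+02  5.82255473e-03  2.33120805e+01] 0.1
```

View pics/top0.png

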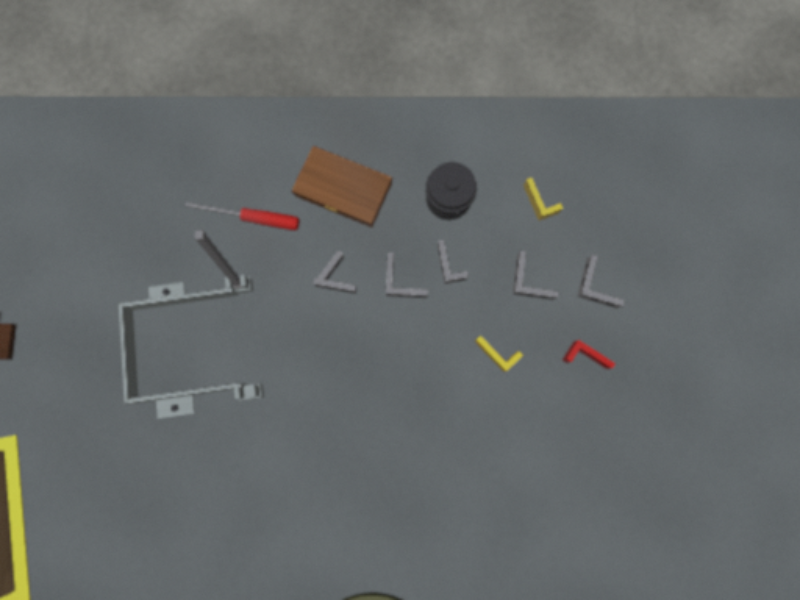

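View pics/side0.png

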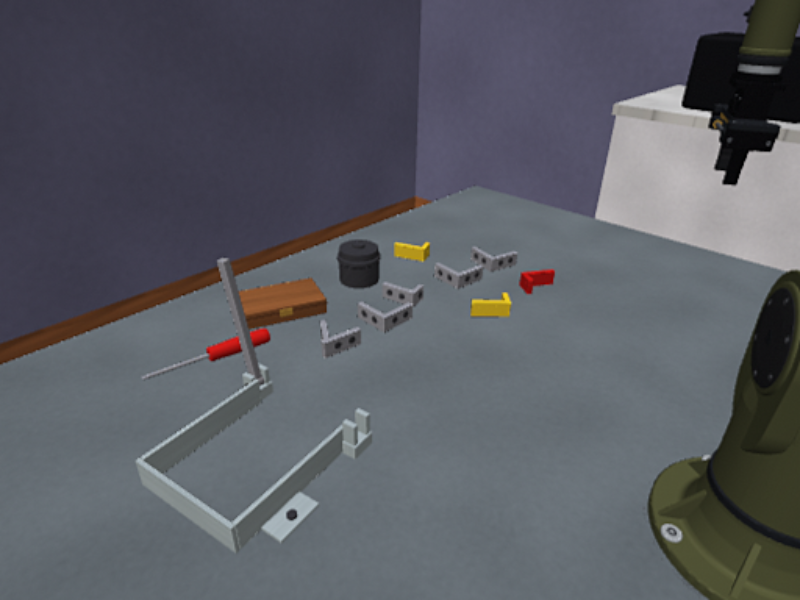

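The top view (in 800x600 pixels) shows five grey brackets:
- An acute one at (330,275), with about 65° between its legs. This is **bent**.
- Square, equal-legged ones at (405,280), (535,280) and (600,285). These are good.
- One with a short foot at (452,262). This is **short**.

The yellow ones at (543,200) and (500,355) and the red one at (588,353) are look-alikes. The pen is at left with its mouth to the right, the hinge is at (240,285) and the catch is at (248,391). I'll measure these and confirm in a crop.

```bash
cat > h.py <<'E'
import numpy as np,cv2
def pts(c):
    r=c["range_z"];v,u=np.mgrid[:384,:512];K=c["mtx"]
    P=np.stack([(u-K[0,2])/K[0,0]*r,(v-K[1,2])/K[1,1]*r,r],-1);T=c["world_from_camera"]
    return P@T[:3,:3].T+T[:3,3]
def ray(c,uv,z):
    K=c["mtx"];T=c["world_from_camera"];d=T[:3,:3]@np.array([(uv[0]-K[0,2])/K[0,0],(uv[1]-K[1,2])/K[1,1],1.]);o=T[:3,3]
    return (o+d*(z-o[2])/d[2])[:2]
def pix(c,p):
    T=c["world_from_camera"];q=c["mtx"]@(T[:3,:3].T@(np.array(p)-T[:3,3]));return q[:2]/q[2]
E
python3 - <<'E'
from h import *
c=dict(np.load("pics/top0.npz"));P=pts(c)
m=((P[...,2]>0.02)&(P[...,0]<0.8)&(c["range_z"]>0)).astype(np.uint8)
n,l,s,ce=cv2.connectedComponentsWithStats(m)
for i in range(1,n):
    if s[i,4]<25: continue
    k=l==i; q=P[k]; cn,_=cv2.findContours(k.astype(np.uint8),0,2)
    a=cv2.approxPolyDP(cn[0],2.5,True)[:,0]
    print(i,s[i].tolist(),"z",q[:,2].max().round(3),"col",c["color"][k].mean(0).round().tolist())
    if s[i,4]<1500: print("   ",[(p.tolist(),ray(c,p,min(.03,q[:,2].max())).round(3).tolist()) for p in a])
im=c["color"][100:240,60:410,::-1]
cv2.imwrite("pics/crop.png",cv2.resize(im,None,fx=2.28,fy=2.28,interpolation=cv2.INTER_CUBIC))
E
```

```text
1 [272, 104, 33, 35, 906] z 0.083 col [59.0, 59.0, 62.0]
    [([285, 104], [0.808, -0.117]), ([274, 112], [0.785, -0.087]), ([272, 124], [0.751, -0.082]), ([278, 135], [0.721, -0.098]), ([290, 138], [0.713, -0.129]), ([302, 129], [0.738, -0.162]), ([304, 117], [0.771, -0.167]), ([297, 106], [0.802, -0.149])]
2 [186, 106, 65, 38, 1588] z 0.037 col [118.0, 84.0, 60.0]
3 [337, 114, 23, 26, 170] z 0.033 col [166.0, 155.0, 68.0]
    [([337, 115], [0.777, -0.255]), ([346, 139], [0.711, -0.277]), ([359, 133], [0.727, -0.312]), ([358, 130], [0.735, -0.309]), ([349, 134], [0.724, -0.285]), ([340, 114], [0.78, -0.263])]
4 [153, 134, 38, 12, 256] z 0.029 col [166.0, 51.0, 49.0]
    [([153, 140], [0.706, 0.233]), ([187, 145], [0.693, 0.142]), ([190, 142], [0.701, 0.135]), ([154, 134], [0.723, 0.231])]
5 [76, 147, 83, 111, 1260] z 0.211 col [103.0, 107.0, 108.0]
    [([129, 147], [0.687, 0.295]), ([125, 148], [0.684, 0.305]), ([125, 153], [0.67, 0.305]), ([145, 177], [0.606, 0.248]), ([144, 184], [0.588, 0.25]), ([76, 195], [0.558, 0.424]), ([79, 257], [0.401, 0.402]), ([150, 249], [0.421, 0.225]
[... 1603 characters left out ...]
21]), ([333, 228], [0.476, -0.235]), ([331, 225], [0.484, -0.231]), ([323, 232], [0.466, -0.21]), ([307, 215], [0.509, -0.17])]
12 [362, 218, 32, 18, 180] z 0.035 col [155.0, 47.0, 46.0]
    [([362, 228], [0.477, -0.309]), ([365, 231], [0.469, -0.316]), ([371, 223], [0.49, -0.332]), ([390, 235], [0.46, -0.378]), ([393, 233], [0.465, -0.386]), ([371, 218], [0.502, -0.333])]
14 [159, 246, 8, 9, 50] z 0.052 col [116.0, 123.0, 124.0]
    [([159, 247], [0.426, 0.203]), ([159, 253], [0.412, 0.202]), ([165, 254], [0.409, 0.187]), ([164, 246], [0.429, 0.19])]
22 [0, 331, 5, 52, 163] z 0.037 col [78.0, 64.0, 46.0]
    [([0, 331], [0.223, 0.58]), ([1, 382], [0.108, 0.563]), ([4, 370], [0.134, 0.559])]
```

View pics/crop.png

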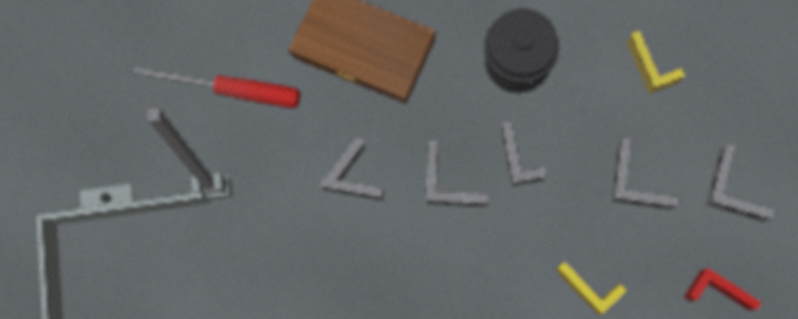

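The crop confirms it: at about (330,185) is an acute grey L, **bent**. At about (515,180) is a square grey L with a short foot, **short**. The other three grey ones have equal square legs. Next I'll get the pen frame and the bar angle.

```bash
python3 - <<'E'
from h import *
for n in("top","side"):
    c=dict(np.load(f"pics/{n}0.npz"));P=pts(c);ok=c["range_z"]>0
    k=ok&(P[...,2]>.06)&(P[...,1]>.1)&(P[...,0]<.75)&(P[...,0]>.4)&(P[...,1]<.35)&(P[...,2]<.3)
    q=P[k]; o=q[np.argsort(q[:,2])]; print(n,len(q)); 
    if len(q): print(o[:15].mean(0).round(3),o[-15:].mean(0).round(3),o[len(o)//2].round(3))
    k=ok&(P[...,2]>.034)&(P[...,2]<.058)&(P[...,1]>.16)&(P[...,0]<.64)&(P[...,0]>.35)&(P[...,1]<.45)
    l,N=cv2.connectedComponents(k.astype(np.uint8))
    for i in range(1,l):
        q=P[N==i]
        if len(q)<12: continue
        r=cv2.minAreaRect(q[:,:2].astype(np.float32)); print(len(q),cv2.boxPoints(r).round(3).tolist(),q[:,2].max().round(3))
    k=ok&(P[...,2]>.034)&(P[...,2]<.046)&(P[...,1]>.24)&(P[...,0]<.6)&(P[...,0]>.35)&(P[...,1]<.45); print("rect",cv2.boxPoints(cv2.minAreaRect(P[k][:,:2].astype(np.float32))).round(3).tolist())
c=dict(np.load("pics/top0.npz"))
for p in([76,195],[79,257],[150,249],[144,184]): print(ray(c,p,.04).round(3))
E
```

```text
top 260
[0.598 0.23  0.067] [0.625 0.235 0.21 ] [0.61  0.228 0.152]
688 [[0.4000000059604645, 0.414000004529953], [0.40700000524520874, 0.20800000429153442], [0.6069999933242798, 0.2150000035762787], [0.6000000238418579, 0.42100000381469727]] 0.056
32 [[0.41200000047683716, 0.19499999284744263], [0.41200000047683716, 0.18799999356269836], [0.42899999022483826, 0.18799999356269836], [0.42899999022483826, 0.19499999284744263]] 0.052
rect [[0.39800000190734863, 0.39899998903274536], [0.42500001192092896, 0.2160000056028366], [0.5989999771118164, 0.24199999868869781], [0.5720000267028809, 0.42500001192092896]]
side 550
[0.597 0.233 0.063] [0.625 0.235 0.21 ] [0.62  0.239 0.141]
1488 [[0.39800000190734863, 0.4129999876022339], [0.40700000524520874, 0.20499999821186066], [0.6079999804496765, 0.21299999952316284], [0.5989999771118164, 0.421999990940094]] 0.058
82 [[0.4090000092983246, 0.19599999487400055], [0.4090000092983246, 0.1850000023841858], [0.42899999022483826, 0.1860000044107437], [0.42899999022483826, 0.19599999487400055]] 0.052
rect [[0.3970000147819519, 0.3970000147819519], [0.42399999499320984, 0.2160000056028366], [0.6000000238418579, 0.24199999868869781], [0.5740000009536743, 0.4230000078678131]]
[0.556 0.419]
[0.401 0.398]
[0.421 0.222]
[0.586 0.247]
```

```bash
for i in 1; do
python3 -m jog '[[0.4,1,-0.765,0,0],[0.4,1,-0.765,0,0],[0.4,1,-0.765,0,0],[0.4,1,-0.765,0,0],[0.4,1,-0.765,0,0],[0.4,1,-0.765,0,0],[0.4,1,-0.765,0,0],[0.4,1,-0.765,0,0],[0.4,1,-0.765,0,0],[0.4,1,-0.765,0,0],[0.4,1,-0.765,0,0],[0.4,1,-0.765,0,0]]' 30
python3 -m jog '[[0.4,1,-0.765,0,0],[0.4,1,-0.765,0,0],[0.4,1,-0.765,0,0],[0.4,1,-0.765,0,0],[0.4,1,-0.765,0,0],[0.4,1,-0.765,0,0],[0.4,1,-0.765,0,0],[0.4,1,-0.765,0,0],[0.4,1,-0.765,0,0],[0.4,1,-0.765,0,0],[0.4,1,-0.765,0,0],[0.4,1,-0.765,0,0]]'
python3 -m jog '[[0.4,1,-0.765,0,0],[0.4,1,-0.765,0,0],[0.4,1,-0.765,0,0],[0.4,1,-0.765,0,0],[0.4,1,-0.765,0,0],[0.4,1,-0.765,0,0],[0.4,0,0,0,-0.155],[0.4,0,0,0,-0.155],[0.4,0,0,0,-0.155],[0.4,0,0,0,-0.155],[0.4,0,0,0,-0.155],[0.4,0,0,0,-0.155]]'
python3 -m jog '[[0.4,0,0,0,-0.155],[0.4,0,0,0,-0.155],[0.4,0,0,0,-0.155],[0.4,0,0,0,-0.155],[0.4,0,0,0,-0.155],[0.4,0,0,0,-0.155],[0.4,0,0,0,-0.155],[0.4,0,0,0,-0.155],[0.4,0,0,0,-0.155],[0.4,0,0,0,-0.155],[0.4,0,0,0,-0.155],[0.4,0,0,0,0]]'
done
cat >> h.py <<'E'
def to(x,y,z,yaw):
    "steps (units of 20 mm, tool axes as now) to a target; total turn in 45 deg"
    from cell import env
    o=env.get_obs();p=o["tool_pos"];w=np.radians(o["tool_rot"][2]);d=np.array([x,y])-p[:2]
    dy=(yaw-o["tool_rot"][2]+180)%360-180
    print("t",o["time_s"],"pos",p.round(4),"rot",np.round(o["tool_rot"],1),"q7",round(o["qpos"][6],1),"F",np.round(o["force"],1),"w",round(o["grip_width"],4))
    print("shift",np.round([d@[np.cos(w),np.sin(w)]/.02,d@[np.sin(w),-np.cos(w)]/.02,(p[2]-z)/.02],2),"turn",round(-dy/45,3))
E
python3 -c "
from h import *
to(.632,.072,.022,143.5)"
```

```text
time_s: 1.1
tool_pos: [0.4051, -0.3321, 0.2392]
tool_rot: [-180.0, 0.0, 23.3]
force: [0.5, -0.3, 0.4]
grip_width: 0.0354
grasp_force: 0.0
time_s: 2.1
tool_pos: [0.5528, -0.0687, 0.2391]
tool_rot: [-180.0, 0.0, 23.3]
force: [-0.5, -0.2, 0.0]
grip_width: 0.0347
grasp_force: 0.0
time_s: 3.1
tool_pos: [0.6263, 0.0618, 0.2389]
tool_rot: [-180.0, 0.0, 65.5]
force: [-0.0, -0.1, -1.3]
grip_width: 0.035
grasp_force: 0.0
time_s: 4.1
tool_pos: [0.6263, 0.0617, 0.2389]
tool_rot: [-180.0, -0.1, 142.0]
force: [0.5, 0.5, 0.4]
grip_width: 0.0349
grasp_force: 0.0
t 4.1 pos [0.6263 0.0617 0.2389] rot [-1.80e+02 -1.00e-01  1.42e+02] q7 30.3 F [0.5 0.5 0.4] w 0.0349
shift [ 0.09  0.58 10.84] turn -0.032
```

```bash

python3 -m jog '[[0.4,0.09,0.58,1,-0.032],[0.4,0,0,1,0],[0.4,0,0,1,0],[0.4,0,0,1,0],[0.4,0,0,1,0],[0.4,0,0,1,0],[0.4,0,0,1,0],[0.4,0,0,1,0],[0.4,0,0,0,0]]'
python3 - <<'E'
from h import *
from cell import read_camera
to(.632,.072,.022,143.5)
c=read_camera("side");cv2.imwrite("pics/s1.png",cv2.resize(c["color"][130:280,150:350,::-1],(800,600)))
E
```

```text
time_s: 4.85
tool_pos: [0.6293, 0.0712, 0.075]
tool_rot: [-179.7, -0.3, 143.1]
force: [-1.2, -0.2, -0.1]
grip_width: 0.0347
grasp_force: 0.0
t 4.85 pos [0.6293 0.0712 0.075 ] rot [-179.7   -0.3  143.1] q7 25.6 F [-1.2 -0.2 -0.1] w 0.0347
shift [-0.08  0.11  2.65] turn -0.008
```

View pics/s1.png

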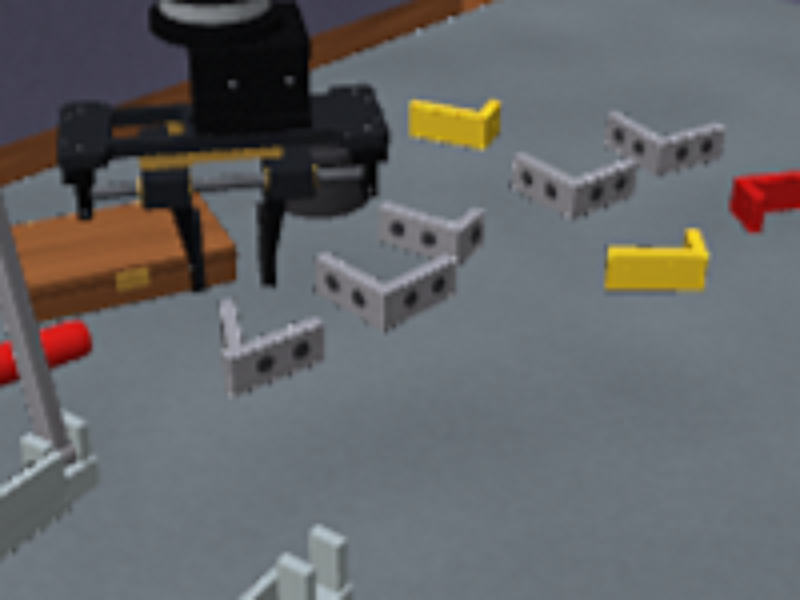

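The side view shows the fingers, tips at (195,285) and (268,283), straddling leg B of bent at (230,325). I'll go down and grip.

```bash

python3 -m jog '[[0.4,-0.08,0.11,0.9,0],[0.4,0,0,0.9,0],[0.4,0,0,0.7,0],[0.4,0,0,0,0],[0,0,0,0,0],[0,0,0,0,0],[0,0,0,0,0],[0,0,0,0,0],[0,0,0,0,0],[0,0,0,0,0]]' 30
python3 -c "
from h import *
to(.632,.072,.022,143.5)"
```

```text
time_s: 5.73
tool_pos: [0.6352, 0.0724, 0.0305]
tool_rot: [-180.0, 0.1, 143.3]
force: [-1.3, -2.4, 4.8]
grip_width: 0.01
grasp_force: 29.9
t 5.7333 pos [0.6352 0.0724 0.0305] rot [-1.800e+02  1.000e-01  1.433e+02] q7 24.0 F [-1.3 -2.4  4.8] w 0.01
shift [ 0.12 -0.11  0.42] turn -0.005
```

```bash

python3 -m jog '[[0,0.4,-0.2,0,0],[0,0.7,-0.27,0,0],[0,0.7,-0.27,0,0],[0,0.7,-0.27,0,0],[0,0.7,-0.27,0,0],[0,0.7,-0.27,0,0],[0,0.7,-0.27,0,0],[0,0.3,-0.1,0,0],[0,0,0,0,0]]' 40
python3 -m jog '[[0,0,0,0,-0.1],[0,0,0,0,-0.1],[0,0,0,0,-0.1],[0,0,0,0,-0.1],[0,0,0,0,-0.1],[0,0,0,0,-0.1],[0,0,0,0,-0.1],[0,0,0,0,-0.1],[0,0,0,0,-0.1],[0,0,0,0,-0.1],[0,0,0,0,0]]'
python3 -c "
from h import *
to(.535,.127,.03,188)
from cell import read_camera
c=read_camera('top');cv2.imwrite('pics/t1.png',cv2.resize(c['color'][90:270,60:300,::-1],(800,600)))"
```

```text
time_s: 6.48
tool_pos: [0.5325, 0.1016, 0.0304]
tool_rot: [180.0, 0.1, 143.4]
force: [-3.1, -0.2, 8.4]
grip_width: 0.0095
grasp_force: 39.8
time_s: 7.4
tool_pos: [0.533, 0.1025, 0.0304]
tool_rot: [179.9, -0.0, -171.5]
force: [-2.5, 0.8, 9.4]
grip_width: 0.0098
grasp_force: 39.8
t 7.4 pos [0.533  0.1025 0.0304] rot [ 179.9   -0.  -171.5] q7 60.8 F [-2.5  0.8  9.4] w 0.0098
shift [-0.28  1.2   0.02] turn 0.012
```

View pics/t1.png

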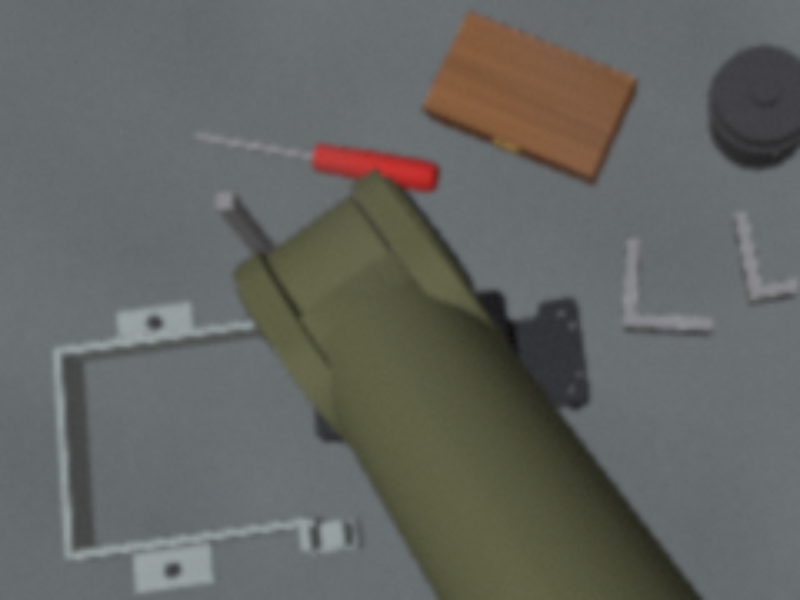

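The top view shows the brackets undisturbed and the gripper at (540,350). The forearm at (300,250) is close to the bar tip at (227,200), so I'll check the arm's height against the bar before going in.

```bash
python3 - <<'E'
from h import *
from cell import read_camera
for n in("top","side"):
    c=read_camera(n);P=pts(c);q=P[(c["range_z"]>0)&(P[...,2]>.12)]
    col=c["color"][(c["range_z"]>0)&(P[...,2]>.12)].astype(int)
    q=q-np.array([.533,.1025,0])
    a=np.radians(11); f=np.stack([q[:,0]*np.cos(a)+q[:,1]*np.sin(a),-q[:,0]*np.sin(a)+q[:,1]*np.cos(a),q[:,2]],1) # radial,tangential rel. to TCP
    for lo in np.arange(.12,.42,.03):
        s=f[(f[:,2]>=lo)&(f[:,2]<lo+.03)&(abs(f[:,1])<.11)]
        if len(s)>5: print(n,round(lo,2),"radial",s[:,0].min().round(3),s[:,0].max().round(3),"tang",s[:,1].min().round(3),s[:,1].max().round(3))
E
```

```text
top 0.12 radial -0.042 0.112 tang -0.095 0.109
top 0.15 radial -0.003 0.117 tang -0.051 0.109
top 0.18 radial -0.001 0.125 tang -0.05 0.11
top 0.36 radial -0.015 0.043 tang -0.056 0.042
top 0.39 radial -0.046 0.051 tang -0.069 0.053
side 0.12 radial -0.544 0.101 tang -0.094 0.11
side 0.15 radial -0.535 0.107 tang -0.049 0.11
side 0.18 radial -0.525 0.112 tang -0.05 0.11
side 0.21 radial -0.515 0.115 tang -0.022 0.109
side 0.24 radial -0.506 0.025 tang -0.02 0.056
side 0.27 radial -0.496 0.022 tang -0.039 0.051
side 0.3 radial -0.487 0.026 tang -0.052 0.038
side 0.33 radial -0.478 0.025 tang -0.061 0.053
side 0.36 radial -0.468 0.02 tang -0.077 0.057
side 0.39 radial -0.458 0.036 tang -0.108 0.057
```

The points reaching out to radial 0.12 are the bar itself. The wrist is about 60 mm in radius and the pass is clear by more than 15 mm. I'll slide in.

```bash

python3 -m jog '[[0,0,0.5,0,0],[0,0,0.8,0,0],[0,0,0.8,0,0],[0,0,0.8,0,0],[0,0,0.8,0,0],[0,0,0.8,0,0],[0,0,0.8,0,0],[0,0,0.8,0,0],[0,0,0.8,0,0],[0,0,0.8,0,0],[0,0,0.8,0,0],[0,0,0,0,0]]'
python3 -c "
from h import *
to(.4926,.3735,.03,188)"
```

```text
time_s: 8.55
tool_pos: [0.5083, 0.2719, 0.0304]
tool_rot: [179.9, 0.1, -171.5]
force: [0.1, 2.5, 6.8]
grip_width: 0.0097
grasp_force: 39.8
t 8.55 pos [0.5083 0.2719 0.0304] rot [ 1.799e+02  1.000e-01 -1.715e+02] q7 42.9 F [0.1 2.5 6.8] w 0.0097
shift [0.03 5.14 0.02] turn 0.01
```

```bash

python3 -m jog '[[0,0,0.8,0,0],[0,0,0.8,0,0],[0,0,0.8,0,0],[0,0,0.8,0,0],[0,0,0.8,0,0],[0,0,0.8,0,0],[0,0,0.3,0,0],[0,0,0,0,0],[0.2,0,0,0,0],[0.25,0,0,0,0],[0.25,0,0,0,0],[0.25,0,0,0,0]]'
python3 -c "
from h import *
to(.4926,.3735,.03,188)"
```

```text
time_s: 9.55
tool_pos: [0.4936, 0.3694, 0.0289]
tool_rot: [-180.0, -0.1, -171.7]
force: [0.3, 0.4, 0.8]
grip_width: 0.0206
grasp_force: 0.0
t 9.55 pos [0.4936 0.3694 0.0289] rot [-1.800e+02 -1.000e-01 -1.717e+02] q7 34.0 F [0.3 0.4 0.8] w 0.0206
shift [ 0.02  0.21 -0.06] turn 0.007
```

```bash

python3 -m jog '[[0.25,0,0,-0.7,0],[0.3,0,0,-1,0],[0.35,0,0,-1,0],[0.35,0,0,-1,0],[0.35,0,0,-1,0],[0.35,0,-1,0,0],[0.35,0,-1,0,0],[0.35,0,-1,0,0],[0.35,0,-1,0,0],[0.35,0,-1,0,0],[0.35,0,-1,0,0],[0.35,0,-1,0,0]]'
python3 -m jog '[[0.35,0,-1,0,0],[0.35,0,-1,0,0],[0.35,0,-1,0,0],[0.35,0,-1,0,0],[0.35,0,-1,0,0],[0.35,0,-1,0,0],[0.35,0,-1,0,0],[0.35,0,-1,0,0],[0.35,0,0,0,0]]'
python3 - <<'E'
from h import *
from cell import read_camera
to(.645,-.112,.03,190)
c=read_camera("top");np.savez("pics/t2.npz",**c);P=pts(c)
cv2.imwrite('pics/t2.png',cv2.resize(c['color'][90:270,60:300,::-1],(800,600)))
E
```

```text
time_s: 10.55
tool_pos: [0.5143, 0.2306, 0.1244]
tool_rot: [-180.0, 0.0, -171.7]
force: [0.3, -0.4, 0.1]
grip_width: 0.0305
grasp_force: 0.0
time_s: 11.3
tool_pos: [0.5384, 0.0679, 0.1239]
tool_rot: [-179.8, -0.0, -172.0]
force: [-0.6, -0.2, -0.6]
grip_width: 0.0306
grasp_force: 0.0
t 11.3 pos [0.5384 0.0679 0.1239] rot [-179.8   -0.  -172. ] q7 69.3 F [-0.6 -0.2 -0.6] w 0.0306
shift [-4.03 -9.65  4.69] turn -0.045
```

View pics/t2.png

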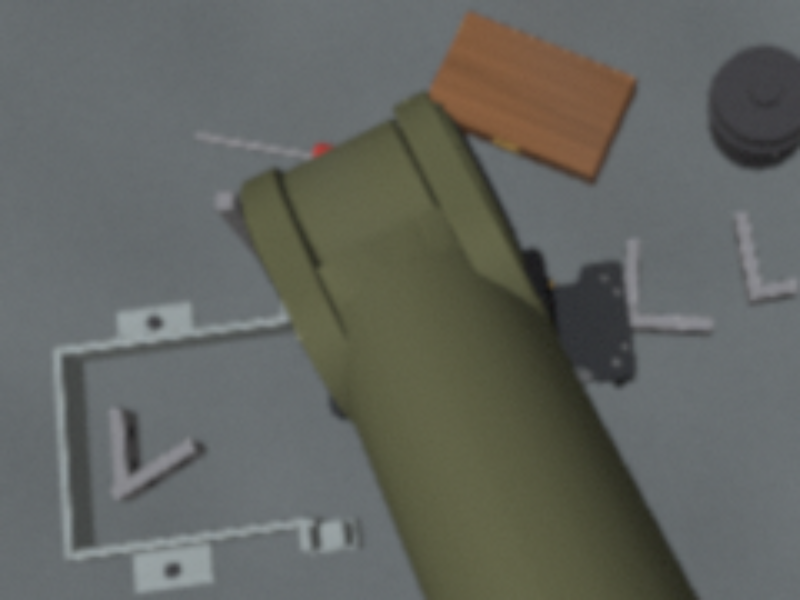

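The top view shows bent flat in the pen: heel (118,495), leg ends (195,445) and (120,410), leaving room on the mouth side. Next is short.

```bash

python3 -m jog '[[0.35,-0.4,-0.97,0,0],[0.35,-0.4,-0.97,0,0],[0.35,-0.4,-0.97,0,0],[0.35,-0.4,-0.97,0,0],[0.35,-0.4,-0.97,0,0],[0.35,-0.4,-0.97,0,0],[0.35,-0.4,-0.97,0,0],[0.35,-0.4,-0.97,0,0],[0.35,-0.4,-0.97,0,0],[0.35,-0.4,-0.97,0,0],[0.35,0,0,0,-0.045],[0.35,0,0,0,0]]'
python3 - <<'E'
from h import *
from cell import read_camera
to(.645,-.112,.03,190)
c=read_camera("side");cv2.imwrite("pics/s2.png",cv2.resize(c["color"][130:280,150:350,::-1],(800,600)))
E
```

```text
time_s: 12.35
tool_pos: [0.6453, -0.1071, 0.1238]
tool_rot: [179.9, 0.0, -169.7]
force: [-0.4, -0.5, -0.3]
grip_width: 0.0308
grasp_force: 0.0
t 12.35 pos [ 0.6453 -0.1071  0.1238] rot [ 179.9    0.  -169.7] q7 86.0 F [-0.4 -0.5 -0.3] w 0.0308
shift [ 0.06 -0.24  4.69] turn 0.008
```

View pics/s2.png

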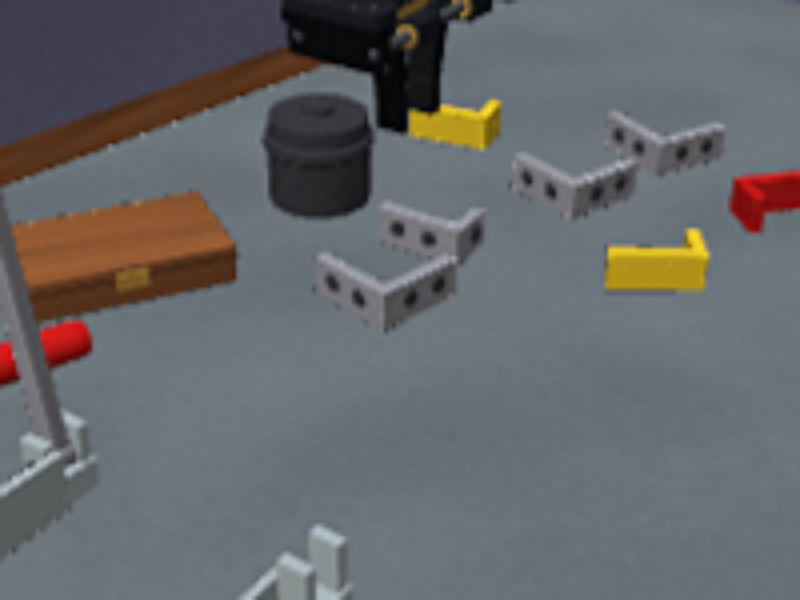

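The side view shows the gripper above short (heel (460,260), B end (385,212)), clear of the housing. Going down to grip.

```bash

python3 -m jog '[[0.35,0.06,-0.24,0.9,0],[0.35,0,0,0.9,0],[0.35,0,0,0.9,0],[0.35,0,0,0.9,0],[0.35,0,0,0.9,0],[0.35,0,0,0.4,0],[0.35,0,0,0,0],[0,0,0,0,0],[0,0,0,0,0],[0,0,0,0,0],[0,0,0,0,0],[0,0,0,0,0]]' 40
python3 -c "
from h import *
to(.5,-.118,.03,188)"
```

```text
time_s: 13.4
tool_pos: [0.6451, -0.1125, 0.0267]
tool_rot: [-179.9, 0.1, -169.7]
force: [-0.4, -0.6, 3.3]
grip_width: 0.0099
grasp_force: 40.0
t 13.4 pos [ 0.6451 -0.1125  0.0267] rot [-1.799e+02  1.000e-01 -1.697e+02] q7 83.3 F [-0.4 -0.6  3.3] w 0.0099
shift [ 7.19  1.03 -0.17] turn 0.052
```

```bash

python3 -m jog '[[0,0,-0.2,0,0],[0,0.69,0.125,0,0],[0,0.69,0.125,0,0],[0,0.69,0.125,0,0],[0,0.69,0.125,0,0],[0,0.69,0.125,0,0],[0,0.62,0.21,0,0],[0,0.62,0.21,0,0],[0,0.62,0.21,0,0],[0,0.62,0.21,0,0],[0,0.62,0.21,0,0],[0,0,0,0,0]]'
python3 -c "
from h import *
to(.525,.03,.027,188)"
```

```text
time_s: 14.4
tool_pos: [0.5099, -0.1072, 0.0266]
tool_rot: [-179.9, 0.0, -169.6]
force: [-2.7, 1.1, 6.9]
grip_width: 0.0098
grasp_force: 40.0
t 14.4 pos [ 0.5099 -0.1072  0.0266] rot [-179.9    0.  -169.6] q7 85.3 F [-2.7  1.1  6.9] w 0.0098
shift [-1.98  6.61 -0.02] turn 0.052
```

```bash

python3 -m jog '[[0,-0.15,0.6,0,0],[0,-0.2,0.81,0,0],[0,-0.2,0.81,0,0],[0,-0.2,0.81,0,0],[0,-0.2,0.81,0,0],[0,-0.2,0.81,0,0],[0,-0.2,0.81,0,0],[0,-0.2,0.81,0,0],[0,-0.2,0.81,0,0],[0,-0.2,0.81,0,0],[0,-0.2,0.81,0,0],[0,-0.2,0.81,0,0]]'
python3 -m jog '[[0,-0.2,0.81,0,0],[0,-0.2,0.81,0,0],[0,0,0,0,0.052],[0,0,0,0,0]]'
python3 -c "
from h import *
to(.504,.271,.027,188)"
```

```text
time_s: 15.4
tool_pos: [0.5237, 0.0854, 0.0266]
tool_rot: [-179.6, -0.0, -169.8]
force: [-1.9, -7.5, 9.8]
grip_width: 0.0097
grasp_force: 40.0
time_s: 15.73
tool_pos: [0.5252, 0.1244, 0.0266]
tool_rot: [179.9, 0.2, -171.9]
force: [-0.0, 4.3, 5.7]
grip_width: 0.0097
grasp_force: 40.0
t 15.7333 pos [0.5252 0.1244 0.0266] rot [ 179.9    0.2 -171.9] q7 57.6 F [-0.   4.3  5.7] w 0.0097
shift [ 0.03  7.41 -0.02] turn 0.001
```

```bash

python3 -m jog '[[0,0,0.8,0,0],[0,0,0.8,0,0],[0,0,0.8,0,0],[0,0,0.8,0,0],[0,0,0.8,0,0],[0,0,0.8,0,0],[0,0,0.8,0,0],[0,0,0.8,0,0],[0,0,0.8,0,0],[0,0,0.2,0,0],[0,0,0,0,0]]'
python3 -m jog '[[0.2,0,0,0,0],[0.25,0,0,0,0],[0.25,0,0,0,0],[0.25,0,0,-0.4,0],[0.25,0,0,-1,0],[0.25,0,0,-1,0],[0.25,0,0,-1,0],[0.25,0,0,-1,0],[0.25,0,0,-1,0],[0.25,0,0,-1,0],[0.25,0,0,0,0]]'
python3 -c "
from h import *
to(.535,.05,.15,188)"
```

```text
time_s: 16.65
tool_pos: [0.5051, 0.2678, 0.0266]
tool_rot: [-179.8, 0.1, -171.9]
force: [-0.8, -2.8, 8.9]
grip_width: 0.0095
grasp_force: 40.0
time_s: 17.57
tool_pos: [0.5053, 0.2701, 0.1576]
tool_rot: [179.9, 0.3, -172.0]
force: [0.2, 0.2, 1.1]
grip_width: 0.0219
grasp_force: 0.0
t 17.5667 pos [0.5053 0.2701 0.1576] rot [ 179.9    0.3 -172. ] q7 48.3 F [0.2 0.2 1.1] w 0.0219
shift [  0.07 -11.1    0.38] turn 0.001
```

```bash

python3 -m jog '[[0,0,0,-1,0],[0,0,0,-1,0],[0,0,0,-1,0],[0,0,0,-1,0],[0,0,0,-1,0],[0,-0.5,-0.3,-0.4,0],[0,-1,-0.4,0,0],[0,-1,-0.4,0,0],[0,-1,-0.4,0,0],[0,-1,-0.4,0,0],[0,-1,-0.4,0,0],[0,-1,-0.4,0,0]]'
python3 -m jog '[[0,-0.7,0,0,0],[0,0,0,0.8,0],[0,0,0,0.8,0],[0,0,0,0.8,0],[0,0,0,0.8,0],[0,0,0,0,0]]'
python3 - <<'E'
from h import *
from cell import read_camera
to(.655,.237,.192,188)
c=read_camera("side");cv2.imwrite("pics/s3.png",cv2.resize(c["color"][130:370,70:390,::-1],(800,600)))
c=read_camera("top");P=pts(c);C=np.array([.493,.313]);a=np.radians(8)
q=P[...,:2]-C;X=q@[np.cos(a),np.sin(a)];Y=q@[-np.sin(a),np.cos(a)]
m=((P[...,2]>.02)&(P[...,2]<.036)&(abs(X)<.07)&(abs(Y)<.086)).astype(np.uint8)
n,l,s,_=cv2.connectedComponentsWithStats(m)
for i in range(1,n):
    if s[i,4]>40:k=l==i;print(s[i,4],"x",X[k].min().round(3),X[k].max().round(3),"y",Y[k].min().round(3),Y[k].max().round(3),"z",P[k][:,2].max().round(3))
E
```

```text
time_s: 18.57
tool_pos: [0.6407, 0.2326, 0.2606]
tool_rot: [-180.0, -0.1, -172.0]
force: [0.1, 0.4, 0.3]
grip_width: 0.0006
grasp_force: 0.0
time_s: 19.07
tool_pos: [0.6522, 0.2338, 0.1931]
tool_rot: [-179.9, -0.4, -172.0]
force: [-0.2, -0.8, -0.7]
grip_width: 0.0003
grasp_force: 0.0
t 19.0667 pos [0.6522 0.2338 0.1931] rot [-179.9   -0.4 -172. ] q7 55.9 F [-0.2 -0.8 -0.7] w 0.0003
shift [-0.16  0.14  0.06] turn 0.001
248 x -0.04 0.028 y -0.001 0.064 z 0.034
```

View pics/s3.png

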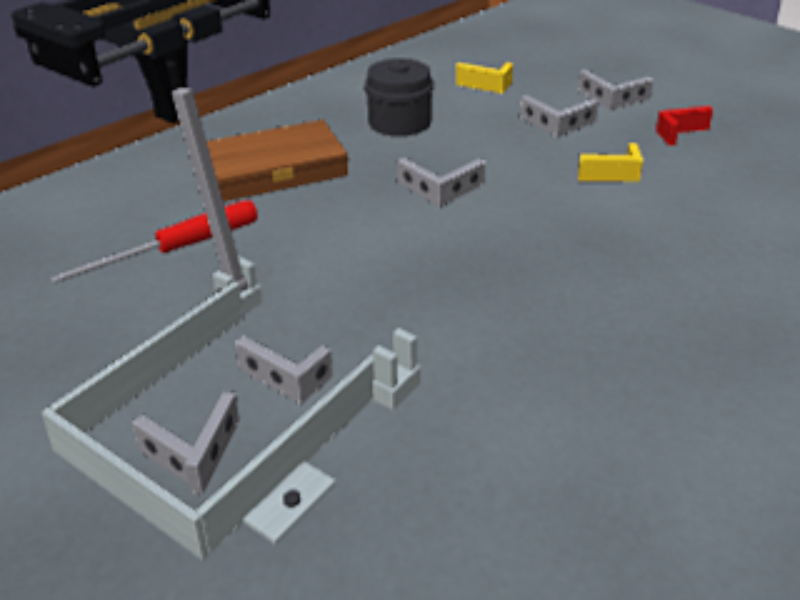

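The side view shows both rejects flat in the pen, bent around (195,450) and short around (290,370). The closed fingers at (170,115) are behind the bar tip at (183,92). I'll sweep the bar down along its arc.

```bash

python3 -m jog '[[0,0.5,0.14,0,0],[0,0.55,0,0,0],[0,0.55,0,0,0],[0,0.55,0,0,0],[0,0.55,0,0,0],[0,0.6,0,0,0],[0,0.62,0,0.19,0],[0,0.62,0,0.19,0],[0,0.62,0,0.19,0],[0,0.62,0,0.19,0],[0,0,0,0,0]]'
python3 -c "
from h import *
to(.493+.0306*.99+.098*.139,.313+.0306*.139-.098*.99,.1774,188)"
```

```text
time_s: 20.08
tool_pos: [0.5375, 0.2222, 0.1832]
tool_rot: [-179.9, 0.0, -171.9]
force: [-0.5, 0.4, -0.5]
grip_width: 0.0002
grasp_force: 0.0
t 20.0833 pos [0.5375 0.2222 0.1832] rot [-179.9    0.  -171.9] q7 54.2 F [-0.5  0.4 -0.5] w 0.0002
shift [ 0.04 -0.09  0.29] turn 0.002
```

```bash
cat > bar.py <<'E'
from h import *
from cell import read_camera
c=read_camera("side");P=pts(c);C=np.array([.493,.313]);a=np.radians(8)
q=P[...,:2]-C;X=q@[np.cos(a),np.sin(a)];Y=q@[-np.sin(a),np.cos(a)]
k=(c["range_z"]>0)&(abs(Y+.098)<.012)&(X<.13)&(X>-.11)&(P[...,2]>.018)&(P[...,2]<.23)&(c["color"].mean(-1)>75)
for x in np.arange(-.1,.13,.02):
    s=k&(abs(X-x)<.01)
    if s.sum()>3: print(round(x,2),s.sum(),"z",P[s][:,2].min().round(3),P[s][:,2].max().round(3))
E
python3 bar.py
```

```text
-0.1 103 z 0.018 0.052
-0.08 55 z 0.02 0.053
0.0 82 z 0.158 0.192
0.02 85 z 0.123 0.18
0.04 79 z 0.089 0.144
0.06 71 z 0.055 0.112
0.08 86 z 0.018 0.072
0.1 5 z 0.044 0.045
```

The bar follows the fingers and stands at about 60°. I'll carry on.

```bash

python3 -m jog '[[0,0.52,0,0.5,0],[0,0.52,0,0.45,0],[0,0.52,0,0.45,0],[0,0.52,0,0.45,0],[0,0.35,0,0.57,0],[0,0.35,0,0.57,0],[0,0.35,0,0.57,0],[0,0.35,0,0.57,0],[0,0,0,0,0]]'
python3 -m jog '[[0,0.12,0,0.52,0],[0,0.12,0,0.52,0],[0,0.12,0,0.52,0],[0,0.12,0,0.52,0],[0,0.1,0,0.52,0],[0,0,0,0.15,0],[0,0,0,0,0]]'
python3 -c "
from h import *
to(.493-.05*.99+.098*.139,.313-.05*.139-.098*.99,.049,188)"; python3 bar.py
```

```text
time_s: 20.88
tool_pos: [0.4692, 0.2119, 0.0989]
tool_rot: [-180.0, -0.1, -172.0]
force: [-0.3, 0.8, -0.3]
grip_width: 0.0005
grasp_force: 0.0
time_s: 21.47
tool_pos: [0.4597, 0.2111, 0.0503]
tool_rot: [-179.6, -0.0, -172.0]
force: [-15.3, -11.8, 59.0]
grip_width: 0.0002
grasp_force: 29.7
t 21.4667 pos [0.4597 0.2111 0.0503] rot [-179.6   -0.  -172. ] q7 48.0 F [-15.3 -11.8  59. ] w 0.0002
shift [ 0.14 -0.08  0.06] turn 0.0
-0.1 107 z 0.018 0.054
-0.08 102 z 0.022 0.224
-0.06 42 z 0.022 0.036
-0.04 31 z 0.023 0.143
-0.02 60 z 0.022 0.136
0.0 5 z 0.025 0.035
```

The tip is at 33 mm and pressing with 59 N, so the bar is seated. I'll retract and check.

```bash

python3 -m jog '[[0,0,0,-0.5,0],[0,0,0,-1,0],[0,0,0,-1,0],[0,0,0,-1,0],[0,0,0,-1,0],[0,0,0,-1,0],[0,0,0,-1,0],[0,0,0,-1,0],[0,0,-1,0,0],[0,0,-1,0,0],[0,0,-1,0,0],[0,0,-1,0,0]]'
python3 -m jog '[[0,0,-1,0,0],[0,0,-1,0,0],[0,0,-1,0,0],[0,0,-1,0,0],[0,0,-1,0,0],[0,0,-1,0,0],[0,0,0,0,0],[0,0,0,0,0]]'
python3 bar.py; python3 - <<'E'
from h import *
from cell import read_camera
c=read_camera("side");cv2.imwrite("pics/s4.png",cv2.resize(c["color"][90:384,50:442,::-1],(800,600)))
a=dict(np.load("pics/side0.npz"))
k=np.abs(a["color"].astype(int)-c["color"]).max(-1)>40
n,l,s,_=cv2.connectedComponentsWithStats(k.astype(np.uint8)); print([r.tolist() for r in s[1:] if r[4]>25])
E
```

```text
time_s: 22.52
tool_pos: [0.4694, 0.1303, 0.194]
tool_rot: [-180.0, -0.0, -172.0]
force: [-0.3, -0.6, 0.5]
grip_width: 0.0002
grasp_force: 0.0
time_s: 23.18
tool_pos: [0.4861, 0.0115, 0.194]
tool_rot: [180.0, -0.1, -172.1]
force: [-0.1, -0.1, 0.2]
grip_width: 0.0003
grasp_force: 0.0
-0.1 114 z 0.018 0.053
-0.08 44 z 0.031 0.053
-0.06 63 z 0.022 0.037
-0.04 71 z 0.021 0.037
-0.02 66 z 0.02 0.036
0.0 62 z 0.023 0.037
0.02 62 z 0.023 0.037
0.04 60 z 0.021 0.037
0.06 60 z 0.022 0.036
0.08 82 z 0.019 0.047
0.1 25 z 0.035 0.046
[[228, 0, 78, 170, 5378], [476, 0, 36, 24, 729], [475, 27, 31, 8, 149], [247, 30, 11, 34, 115], [472, 41, 28, 7, 140], [453, 71, 47, 48, 1205], [139, 165, 10, 15, 94], [147, 178, 12, 33, 117], [262, 183, 9, 13, 52], [206, 210, 25, 18, 216], [152, 212, 20, 37, 172], [171, 245, 49, 26, 174], [164, 264, 38, 26, 241], [123, 287, 42, 39, 433]]
```

View pics/s4.png

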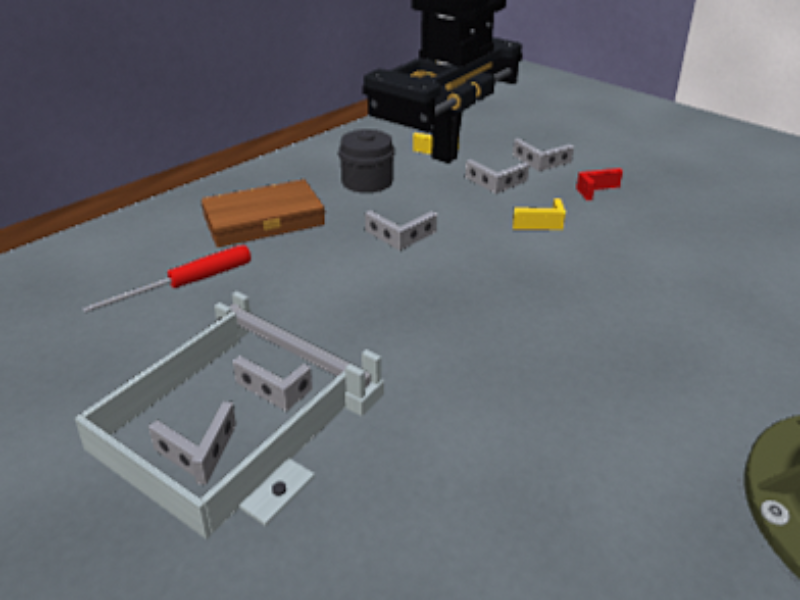

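The side view shows the bar level in the catch at (365,380), with both rejects flat in the pen at (195,450) and (275,380). The good brackets and bystanders haven't moved. Handing in.

```bash
python3 -c "
from cell import env
print(env.sign_off())"
```

```text
the job is handed in; nothing more can be done
None
```

The bent and short brackets lie flat inside the pen with the bar level in its catch, nothing else was seen to move, and I handed the job in at about 23 s; no verdict came back.

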